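Lock the depositor's drive cover

ROBOT

A 6-joint arm with a two-finger parallel gripper is mounted at the origin on the work surface. World frame = base frame: x ahead of the robot, y to its left, z up, the work surface at z = 0. Lengths are in m, angles in rad, forces in N, time in s.
With the tool pointing down it reaches from about 0.375 to 0.9 m from the base axis. Payload 3.1 kg.
Tool frame: the origin (TCP) lies midway between the tips of the shut fingers; the grasp point (between the pads) lies 19 mm behind it (manip.grasp_offset is the distance from the TCP to the grasp point, in m); z points along the fingers, y is the line along which they close (so a half turn about z gives the same grasp; the last joint's range is limited). The gripper opens to 85 mm and grips with 20 to 120 N. Pads are 22 mm wide; open, the fingers measure 114 mm over their backs; the gripper's body (76 mm by 85 mm) begins 54 mm behind the grasp point. The pads swing forward as they close: fully open they stand 13 mm farther back than shut.
Start: joints at [-1.488, 0.527, 1.433, -0, 1.181, -0.178], TCP at [0.162, -0.604, 0.211] pointing down, gripper open.
Joint ranges: [-3.08, 3.08], [-0.75, 2.2], [0.22, 2.44], [-1.43, 4.57], [0, 2.65], [-2.85, 2.85]. Speed limits (rad/s): [2.79, 2.79, 3.14, 3.14, 3.14, 3.14].

INTERFACE

Orientations are given as a unit quaternion [x, y, z, w].
In Python, from station import sensors, cams, order, manip gives the robot as it stands.
- The arm moves only by the tool move_arm, never from a script. Its argument "targets" is a list of rows, each an object of numbers: "dx", "dy", "dz": the shift along the world's x, y, z normalised to -1 to 1, where 1 is 25 mm; "rx", "ry", "rz": the turn, a rotation vector about the world's x, y, z normalised to -1 to 1, where 1 is 30 degrees. A call has exactly 10 rows; each row shifts and turns the commanded pose from where the row before left it; what a row does not reach is not made up. A row lasts 1/8 s, in which the tool goes at most 62.5 mm and 10.7 degrees, less where a joint would pass 70% of its speed; a pose out of reach is approached as far as the arm can. A call with a number of a shift or a turn outside -1 to 1 is refused whole. A call with a gripper value outside its range is refused whole. "claw" is the opening in per cent of the stroke, from 0 (shut) to 100 (fully open), set as the call begins (left out, the last holds). The fingers move at their own pace and stop on an object; "newtons" is the grip in N (left out, the last holds). Time passes only in rows, so rows that do not move let the fingers close, or fill a call up. It gives the time, the measured TCP pose, the force, the opening and the grip force at its end, in the units of the state.
- sensors.sense(): the state, without advancing time (a new reading comes with each control period).
- cams.snapshot(name): name is "scene" or "top" or "wrist"; returns the picture (384x512x3 uint8, red, green, blue); there is no depth.
- cams.camera_model(name): a dict with "fx", "fy", "cx", "cy" (pixels), "extrinsics" (4x4, takes a point from world to camera coordinates). Camera axes: x right, y down, z forward; pixel columns grow to the right and rows downward; lengths in m; the calibration is good to about 2 mm. A picture is of the moment at which its call begins: read the wrist's pose just before it. camera_model takes no time and is no camera call; for the wrist camera it gives the pose at the moment of the call.
- order.sign_off(): hands the job in; it is judged then, once.
The state is a dict: "t": time; "q": joint angles; "qd": joint speeds; "tau": joint torques, N m; "tcp_pos": TCP position; "tool_rot": TCP orientation; "force": force on the tool from outside, world axes, zero at the start; "ft_torque": the same for the moment, N m; "finger_gap": opening from 0.0 (shut) to 1.0 (fully open); "gripper_force": force on a finger pad.
Only numpy, scipy, OpenCV 4.12 (cv2) and the standard library are available. Lean on these libraries where they do the work, as an engineer would, in place of code of your own. Each camera call takes 0.05 s, during which the arm holds its last target. There are 200 camera calls.

TASK

The spring-lifted cover over the filling machine's drive bay is standing open. Using only your fingertips, without pinching or forcing anything, set a fingertip in the slot of its big blue quarter-turn fastener, press the cover fully down, and keep it down while you turn the fastener clockwise (seen from above) the whole quarter turn to its stop, so that the cover stays shut when you let go. Leave the bowl, cups, spoon and jar where they are.

Things in the scene. Friction and masses are not known exactly. Their poses are not given: they have to be found in the camera images.
- machine: Fixed bench-top filling machine. Origin: on the table under the centre of its drive bay (260 along x, 240 along y, rim 100 high); x axis from the bay's robot-side front to the cover's hinge, y left, z up. A white side unit of equal height adjoins it at y -120 to -260, with a steel hopper (130 wide, top 225 high, at x 62, y -190) and a spout in front (to x -174).
- cover (a joint): Angle (rad) of the flat aluminium cover, 260 x 240 x 8 mm: 0 = shut, hard stop, larger = open. Hinge line along machine y at x +130, z 100 mm; the robot-side edge swings up. Springs lift it to 0.45 to 0.85, also whenever it is let go unlocked; holding it shut takes 6 to 8 N down at the fastener. Locked, it rests up to 0.04 open (play of the lock).
- dial (a joint): Angle (rad) of the blue fastener: 0 = unlocked, slot along machine x (red mark); pi/2 = locked, at its stop, slot along machine y (green mark). Grows clockwise from above; starts at 0 to 0.3; stays where left (0.07 N m). From 0.7 on a tongue catches under a ledge if the cover is within 6 mm of shut; turned with the cover higher it blocks, and must be turned back.
- slot (a point): Centre of the slot's white floor, on the dial's axis; moves with cover and dial: x axis along the slot, z out of the cover. The dial is 110 mm across; the slot runs right across it, open at both ends, 42 mm wide, 18 mm deep, between two blue half-moon blocks. 195 mm from the hinge line, 12 mm above the cover's underside (shut: machine x -65, y 0, z 112 mm).
- front_edge (a point): Middle of the cover's free edge on the robot side, at its top face, 260 mm from the hinge.
- deck_cup: Small white cup, 60 mm wide, 35 mm tall, standing on the machine's side unit; origin at its underside. To be left alone.
- cup: Small white cup, 66 mm wide, 35 mm tall, on the table left of the machine; origin at its underside. To be left alone.
- bowl: Steel bowl, 130 mm wide, 55 mm tall, on the table left of the machine; origin at its underside. To be left alone.
- spoon: Steel spoon, 180 mm long, lying on the table in front of the machine; origin near its middle. To be left alone.
- jar: Amber glass jar with a steel lid, 76 mm wide, 90 mm tall, on the table left of the machine; origin at its underside. To be left alone.

How it is judged:
On the way, in this order (a step that is already met when the one before it is completed fails the run):
1. the cover is pressed down shut while the fastener is still unlocked (value of joint cover below 0.05 rad and value of joint dial below 0.9 rad), for 0.05 s.
2. the fastener is turned to its locked stop with the cover down (value of joint cover below 0.05 rad and value of joint dial above 1.4 rad), for 0.1 s.
At the end, for the whole second after the job is handed in: With nothing touching it the cover stays shut (within 0.05 rad, at rest) and the fastener stands within 0.17 rad of its locked stop (all of step 2 and velocity of joint cover below 0.05 rad/s).
It fails at once if the cover is lifted or forced open beyond where its springs hold it (value of joint cover above 1 rad).
It fails at once if a bowl, cup, spoon or jar is pushed away or picked up (moved more than 30 mm) (distance of any of deck_cup, cup, bowl, spoon, jar from where it was at the start of the episode above 0.03 m).
It fails at once if the fastener is pinched or forced (over 60 N of finger force on it) (contact force between the fingers and dial above 60 N).
It also fails if it takes over 45 s, if anything falls off the work surface, if the arm or the gripper's body presses on something with over 40 N, if the wrist force passes 120 N, or if a joint passes its speed limit or range.

## Working session

There is one attempt and no reset: what is moved stays moved. The work goes in short steps, Python scripts to look and compute and a tool call to move; the robot and the scene stay as the last step left them, time stands still between calls to the robot, and variables do not carry over. Pictures are saved under pics/ and viewed, at most 10 in all, crops included, and the job is handed in when it is done.

Besides the shell and the picture viewer there is one more tool, called after ">>>" as name(argument=value, ...), one argument or row to a line, values as JSON. move_arm: Moves the arm, as the interface text tells. Scaled input: -1 to 1 covers 25 mm each way for a shift and 30 degrees each way for a turn. Its arguments: {"type":"object","properties":{"targets":{"type":"array"},"claw":{"type":"number"},"newtons":{"type":"number"}},"required":["targets"]}

```bash
mkdir -p pics
python3 - <<'E'
from station import sensors,cams
import cv2,numpy as np
s=sensors.sense();print(s['t'],s['tcp_pos'],s['tool_rot'],s['force'],s['finger_gap'])
for n in('scene','top'):
    im=cams.snapshot(n);cv2.imwrite(f'pics/{n}0.png',im[:,:,::-1]);m=cams.camera_model(n)
    print(n,m['fx'],m['cx'],m['cy'],np.round(m['extrinsics'],4).tolist())
a=cv2.imread('pics/scene0.png');b=cv2.imread('pics/top0.png')
cv2.imwrite('pics/both.png',cv2.resize(np.vstack([a,b]),(400,600)))
E
```

```text
0.0 [ 0.1617296  -0.60292823  0.21033013] [ 9.91442003e-01  1.30543388e-01  3.92937109e-05 -1.08458618e-03] [0.69324852 0.45502253 0.33569038] 0.9985449352533909
scene 352.5803876138962 253.94091073598196 192.08047031766722 [[-0.8836, -0.4681, 0.0078, 0.556], [-0.4432, 0.831, -0.3363, 0.2485], [0.151, -0.3007, -0.9417, 0.7486], [0.0, 0.0, 0.0, 1.0]]
top 431.7765624497932 260.6698531211902 187.81629890918725 [[-0.0862, -0.9963, 0.0065, 0.1168], [-0.9724, 0.0827, -0.2179, 0.5938], [0.2166, -0.0251, -0.9759, 0.9556], [0.0, 0.0, 0.0, 1.0]]
```

View pics/scene0.png

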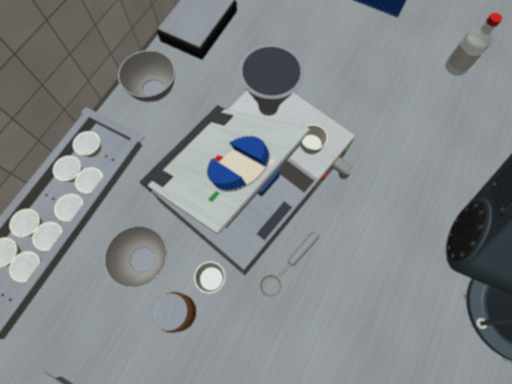

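View pics/top0.png

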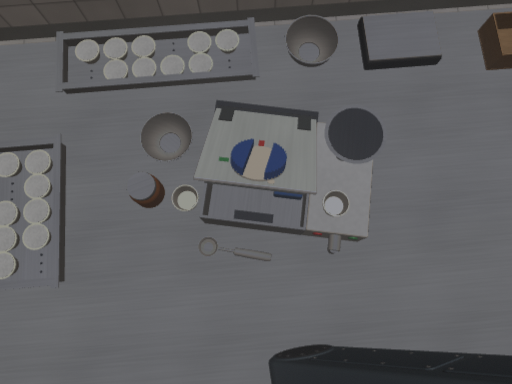

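Both views show the open cover. The dial is at about (238,163) in scene and (259,160) in top, and the slot runs roughly along machine x (red mark at its hinge end). I'll zoom in for corner pixels and blob masks.

Run:
```python
import cv2,numpy as np
a=cv2.imread('pics/scene0.png')[90:280,135:365];b=cv2.imread('pics/top0.png')[95:255,185:385]
A=cv2.resize(a,None,fx=3,fy=3,interpolation=cv2.INTER_CUBIC)
B=cv2.resize(b,None,fx=3,fy=3,interpolation=cv2.INTER_CUBIC)
cv2.imwrite('pics/ca.png',A);cv2.imwrite('pics/cb.png',B)
for n in('scene','top'):
    im=cv2.imread(f'pics/{n}0.png').astype(int);B_,G,R=im[...,0],im[...,1],im[...,2]
    for nm,m in(('blue',(B_>R+50)&(B_>G+30)),('floor',(R>B_+25)&(R>150)&(G>B_+8)),('red',(R>G+80)&(R>B_+80)),('green',(G>R+50)&(G>B_+20))):
        k,l,st,c=cv2.connectedComponentsWithStats(m.astype('uint8'))
        print(n,nm,[(st[i].tolist(),c[i].round(1).tolist()) for i in range(1,k) if st[i,4]>8])
```

```text
scene blue [([357, 0, 47, 16, 324], [384.7, 4.9]), ([230, 136, 38, 29, 604], [251.9, 147.5]), ([207, 159, 38, 31, 658], [223.2, 176.1]), ([261, 170, 19, 23, 84], [269.8, 181.0])]
scene floor [([220, 151, 44, 33, 612], [242.1, 165.6]), ([270, 160, 4, 4, 9], [271.2, 161.2])]
scene red [([490, 13, 12, 10, 92], [495.4, 17.2]), ([215, 156, 7, 5, 24], [218.2, 157.8]), ([323, 173, 5, 5, 9], [324.8, 174.8])]
scene green [([209, 192, 10, 9, 37], [213.4, 195.6])]
top blue [([232, 140, 21, 28, 325], [241.1, 152.3]), ([266, 144, 20, 28, 326], [276.0, 158.4])]
top floor []
top red []
top green []
```

View pics/ca.png

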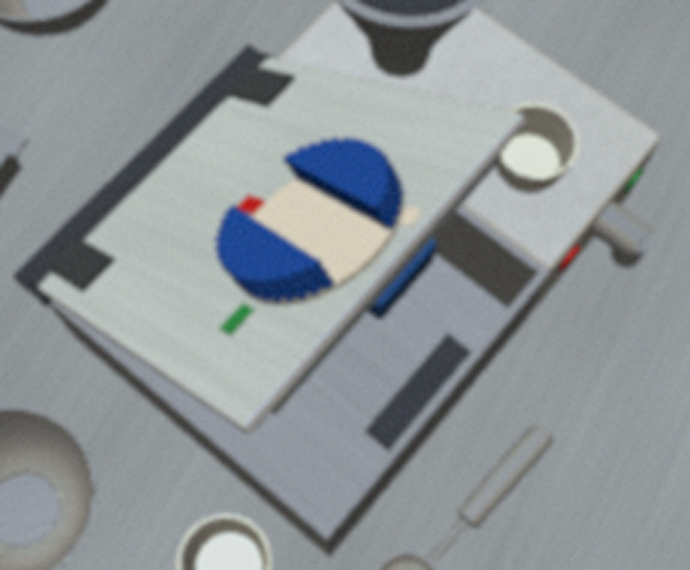

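View pics/cb.png

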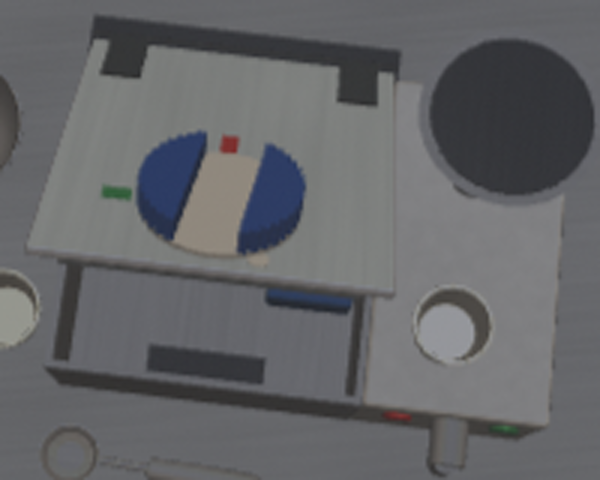

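```bash
cat > h.py <<'E'
import numpy as np,cv2
from station import cams
def P(n):
    m=cams.camera_model(n);K=np.array([[m['fx'],0,m['cx']],[0,m['fy'],m['cy']],[0,0,1]]);return K@np.array(m['extrinsics'])[:3]
PS,PT=P('scene'),P('top')
def tri(s,t):
    X=cv2.triangulatePoints(PS,PT,np.float64(s).reshape(2,1),np.float64(t).reshape(2,1))[:,0];X=X[:3]/X[3]
    e=[np.linalg.norm((p@np.r_[X,1])[:2]/(p@np.r_[X,1])[2]-q) for p,q in((PS,s),(PT,t))]
    return X,e
def ray(p,uv,z):
    A=np.c_[p[:,:2],-np.r_[uv,1.]];return np.linalg.solve(A,-(p[:,2]*z+p[:,3]))[:2]
E
python3 - <<'E'
from h import *
S=lambda u,v:(135+u/3-.33,90+v/3-.33);T=lambda u,v:(185+u/3-.33,95+v/3-.33)
for n,s,t in(('freeL',S(247,425),T(28,248)),('freeR',S(522,115),T(393,290)),('green',(213.4,195.6),T(117,192)),('red',(218.2,157.8),T(230,144)),
 ('barL',S(18,275),T(95,17)),('barR',S(250,47),T(399,52)),('frontL',S(328,542),T(47,368)),('unitR',S(658,136),T(548,425)),('slot',(242.5,166.),T(219,203))):
    X,e=tri(np.array(s),np.array(t));print(n,X.round(4),np.round(e,1))
for n,s,t in(('frontL',S(328,540),T(47,368)),('barL',S(18,275),T(95,17)),('barR',S(250,47),T(399,52)),('unitR',S(658,136),T(548,425))):
    print(n,ray(PS,s,.1).round(4),ray(PT,t,.1).round(4))
E
```

```text
freeL [0.5896 0.1949 0.2643] [1.2 0.6]
freeR [ 0.5434 -0.0331  0.2603] [0.7 0.4]
green [0.633  0.1385 0.2264] [1.  0.5]
red [0.6743 0.0586 0.1837] [0.7 0.4]
barL [0.8104 0.1527 0.1129] [0.1 0.1]
barR [ 0.7658 -0.0841  0.1018] [0.2 0.1]
frontL [0.5405 0.2086 0.0869] [0.6 0.3]
unitR [ 0.4648 -0.1626  0.0952] [0.8 0.5]
slot [0.6156 0.0715 0.236 ] [0.1 0.1]
frontL [0.5412 0.2084] [0.5377 0.2073]
barL [0.8168 0.1502] [0.816  0.1535]
barR [ 0.767  -0.0851] [ 0.7663 -0.0844]
unitR [ 0.4667 -0.1602] [ 0.4633 -0.1609]
```

Geometry is consistent: yaw is about -11.6°, machine origin about (0.644, 0.066), cover angle about 0.625, and dial centre about (0.623, 0.070, 0.224). The plan is to use the half-open fingers as a key in the slot. First move is up and over.

>>> move_arm(
  targets=[
    {"dx": 0.7,"dy": 1,"dz": 0.6},
    {"dx": 0.7,"dy": 1,"dz": 0.6},
    {"dx": 0.7,"dy": 1,"dz": 0.6},
    {"dx": 0.7,"dy": 1,"dz": 0.6},
    {"dx": 0.7,"dy": 1,"dz": 0.6},
    {"dx": 0.7,"dy": 1,"dz": 0.6},
    {"dx": 0.7,"dy": 1,"dz": 0.6},
    {"dx": 0.7,"dy": 1,"dz": 0.6},
    {"dx": 0.7,"dy": 1,"dz": 0.6},
    {"dx": 0.7,"dy": 1,"dz": 0.6},
  ],
  claw=60,
)

```text
schema error: expected keys dx, dy, dz, rx, ry, rz
```

>>> move_arm(
  targets=[
    {"dx": 0.7,"dy": 1,"rz": 0.18},
    {"dx": 0.7,"dy": 1,"rz": 0.18},
    {"dx": 0.7,"dy": 1,"rz": 0.18},
    {"dx": 0.7,"dy": 1,"rz": 0.18},
    {"dx": 0.7,"dy": 1,"rz": 0.18},
    {"dx": 0.7,"dy": 1,"rz": 0.18},
    {"dx": 0.7,"dy": 1,"rz": 0.18},
    {"dx": 0.7,"dy": 1,"rz": 0.18},
    {"dx": 0.7,"dy": 1,"rz": 0.18},
    {"dx": 0.7,"dy": 1,"rz": 0.18},
  ],
)

```text
schema error: expected keys dx, dy, dz, rx, ry, rz
```

>>> move_arm(
  targets=[
    {"dx": 0.49,"dy": 0.77},
    {"dx": 0.49,"dy": 0.77},
    {"dx": 0.49,"dy": 0.77},
    {"dx": 0.49,"dy": 0.77},
    {"dx": 0.49,"dy": 0.77},
    {"dx": 0.49,"dy": 0.77},
    {"dx": 0.49,"dy": 0.77},
    {"dx": 0.49,"dy": 0.77},
    {"dx": 0.49,"dy": 0.77},
    {},
  ],
)

```text
schema error: expected keys dx, dy, dz, rx, ry, rz
```

All six keys are needed in every row.

>>> move_arm(
  targets=[
    {"dx": 0.7,"dy": 1,"dz": 0.6,"rx": 0,"ry": 0,"rz": 0},
    {"dx": 0.7,"dy": 1,"dz": 0.6,"rx": 0,"ry": 0,"rz": 0},
    {"dx": 0.7,"dy": 1,"dz": 0.6,"rx": 0,"ry": 0,"rz": 0},
    {"dx": 0.7,"dy": 1,"dz": 0.6,"rx": 0,"ry": 0,"rz": 0},
    {"dx": 0.7,"dy": 1,"dz": 0.6,"rx": 0,"ry": 0,"rz": 0},
    {"dx": 0.7,"dy": 1,"dz": 0.6,"rx": 0,"ry": 0,"rz": 0},
    {"dx": 0.7,"dy": 1,"dz": 0.6,"rx": 0,"ry": 0,"rz": 0},
    {"dx": 0.7,"dy": 1,"dz": 0.6,"rx": 0,"ry": 0,"rz": 0},
    {"dx": 0.7,"dy": 1,"dz": 0.6,"rx": 0,"ry": 0,"rz": 0},
    {"dx": 0.7,"dy": 1,"dz": 0.6,"rx": 0,"ry": 0,"rz": 0},
  ],
  claw=60,
)

```text
t: 1.35
tcp_pos: [0.3371, -0.3525, 0.3614]
tool_rot: [0.991, 0.13, -0.0, -0.0]
force: [0.7, -0.2, 0.3]
finger_gap: 0.601
gripper_force: 0.0
```

>>> move_arm(
  targets=[
    {"dx": 0.7,"dy": 1,"dz": 0,"rx": 0,"ry": 0,"rz": 0.18},
    {"dx": 0.7,"dy": 1,"dz": 0,"rx": 0,"ry": 0,"rz": 0.18},
    {"dx": 0.7,"dy": 1,"dz": 0,"rx": 0,"ry": 0,"rz": 0.18},
    {"dx": 0.7,"dy": 1,"dz": 0,"rx": 0,"ry": 0,"rz": 0.18},
    {"dx": 0.7,"dy": 1,"dz": 0,"rx": 0,"ry": 0,"rz": 0.18},
    {"dx": 0.7,"dy": 1,"dz": 0,"rx": 0,"ry": 0,"rz": 0.18},
    {"dx": 0.7,"dy": 1,"dz": 0,"rx": 0,"ry": 0,"rz": 0.18},
    {"dx": 0.7,"dy": 1,"dz": 0,"rx": 0,"ry": 0,"rz": 0.18},
    {"dx": 0.7,"dy": 1,"dz": 0,"rx": 0,"ry": 0,"rz": 0.18},
    {"dx": 0.7,"dy": 1,"dz": 0,"rx": 0,"ry": 0,"rz": 0.18},
  ],
)

```text
t: 2.6
tcp_pos: [0.5119, -0.1026, 0.3608]
tool_rot: [0.823, 0.568, -0.0, -0.0]
force: [0.1, -0.2, 0.5]
finger_gap: 0.596
gripper_force: 0.0
```

>>> move_arm(
  targets=[
    {"dx": 0.49,"dy": 0.77,"dz": 0,"rx": 0,"ry": 0,"rz": 0},
    {"dx": 0.49,"dy": 0.77,"dz": 0,"rx": 0,"ry": 0,"rz": 0},
    {"dx": 0.49,"dy": 0.77,"dz": 0,"rx": 0,"ry": 0,"rz": 0},
    {"dx": 0.49,"dy": 0.77,"dz": 0,"rx": 0,"ry": 0,"rz": 0},
    {"dx": 0.49,"dy": 0.77,"dz": 0,"rx": 0,"ry": 0,"rz": 0},
    {"dx": 0.49,"dy": 0.77,"dz": 0,"rx": 0,"ry": 0,"rz": 0},
    {"dx": 0.49,"dy": 0.77,"dz": 0,"rx": 0,"ry": 0,"rz": 0},
    {"dx": 0.49,"dy": 0.77,"dz": 0,"rx": 0,"ry": 0,"rz": 0},
    {"dx": 0.49,"dy": 0.77,"dz": 0,"rx": 0,"ry": 0,"rz": 0},
    {"dx": 0,"dy": 0,"dz": 0,"rx": 0,"ry": 0,"rz": 0},
  ],
)

```text
t: 3.85
tcp_pos: [0.6228, 0.0712, 0.3609]
tool_rot: [0.823, 0.567, -0.0, -0.0]
force: [0.1, -0.5, 0.3]
finger_gap: 0.599
gripper_force: 0.0
```

Run:
```python
from station import sensors,cams
from h import *
s=sensors.sense();print(s['t'],s['tcp_pos'],s['q'],s['force'],s['finger_gap'])
m=P('wrist')
def pr(X):
    w=m@np.r_[X,1];return w[:2]/w[2]
print('dialctr',pr([.6234,.0703,.224]),'tcp axis @.25',pr([s['tcp_pos'][0],s['tcp_pos'][1],.25]))
im=cams.snapshot('wrist')[:,:,::-1];cv2.imwrite('pics/w1.png',im)
```

```text
3.85 [0.62280302 0.07118095 0.36091491] [-6.42506445e-02  4.06668285e-01  1.22216975e+00  6.97289139e-05
  1.51293832e+00  3.00054099e-01] [ 0.13594279 -0.47796682  0.30803942] 0.5994436965944595
dialctr [256.25522034 169.74697274] tcp axis @.25 [255.20996694 176.1275076 ]
```

View pics/w1.png

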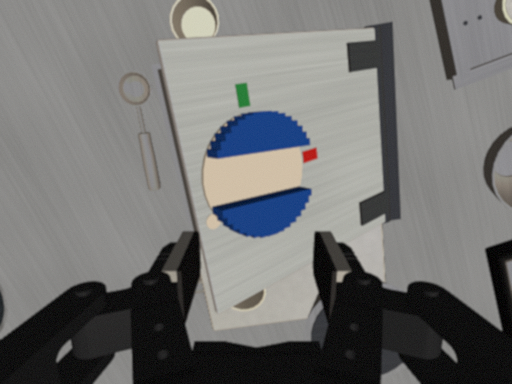

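The wrist view shows the slot from (208,178) to (303,165), centred near (256,175), with the red mark at (310,155). I'll check the centre and dial angle by casting rays onto the tilted block-top plane.

Run:
```python
from h import *
m=P('wrist');C=-np.linalg.solve(m[:,:3],m[:,3])
yaw=-.2025;x=np.array([np.cos(yaw),np.sin(yaw),0]);y=np.array([-x[1],x[0],0]);z=np.array([0,0,1.])
O=np.array([.644,.066,0]);H=O+.13*x+.1*z
for th in(.60,.625,.65):
    cx=np.cos(th)*x-np.sin(th)*z;cz=np.sin(th)*x+np.cos(th)*z
    def on(uv,h):
        d=np.linalg.solve(m[:,:3],np.r_[uv,1.]);t=((H+h*cz-C)@cz)/(d@cz);p=C+t*d-H;return 1000*np.array([p@cx+.195,p@y])
    print(th,'red',on((310,155),.008).round(1),'green',on((243,95),.008).round(1),'freecorner L',on((160,41),.008).round(1),'R',on((217,311),.008).round(1))
    for e in(((212,157),(303,146)),((216,207),(306,188))):
        a,b=on(e[0],.030),on(e[1],.030);print('  edge',a.round(1),b.round(1),'cw',-np.arctan2(*(b-a)[::-1]).round(3))
    for p in((232,112),(285,112),(262,237),(205,172)):print('  rim',np.linalg.norm(on(p,.03)).round(1),on(p,.03).round(1))
```

```text
0.6 red [74.2 -5.9] green [ 4.8 65.6] freecorner L [-59.8 114.5] R [ -63.1 -122.5]
  edge [-47.1  23.5] [47.3 10.8] cw 0.133
  edge [-52.4 -17.1] [ 44.5 -30. ] cw 0.133
  rim 58.7 [-21.9  54.4]
  rim 55.2 [31.5 45.3]
  rim 60.9 [-14.1 -59.2]
  rim 57.1 [-55.5  13.4]
0.625 red [71.2 -5. ] green [ 1.5 65.7] freecorner L [-62.5 113.4] R [ -65.8 -117.8]
  edge [-50.8  24.6] [43.3 11.7] cw 0.136
  edge [-56.  -14.9] [ 40.4 -28.5] cw 0.14
  rim 60.5 [-25.9  54.7]
  rim 53.3 [27.4 45.7]
  rim 59.2 [-18.2 -56.4]
  rim 61.0 [-59.1  14.9]
0.65 red [68.  -4.1] green [-2.  65.7] freecorner L [-65.5 112.3] R [ -68.7 -113. ]
  edge [-54.7  25.8] [39.  12.7] cw 0.139
  edge [-59.9 -12.6] [ 36.1 -26.8] cw 0.147
  rim 62.8 [-30.1  55.1]
  rim 51.5 [23.  46.1]
  rim 58.0 [-22.4 -53.4]
  rim 65.0 [-62.9  16.4]
```

>>> move_arm(
  targets=[
    {"dx": -0.08,"dy": -0.14,"dz": -0.72,"rx": 0,"ry": 0,"rz": 0.05},
    {"dx": 0,"dy": 0,"dz": -0.72,"rx": 0,"ry": 0,"rz": 0},
    {"dx": 0,"dy": 0,"dz": -0.72,"rx": 0,"ry": 0,"rz": 0},
    {"dx": 0,"dy": 0,"dz": -0.72,"rx": 0,"ry": 0,"rz": 0},
    {"dx": 0,"dy": 0,"dz": -0.72,"rx": 0,"ry": 0,"rz": 0},
    {"dx": 0,"dy": 0,"dz": -0.12,"rx": 0,"ry": 0,"rz": 0},
    {"dx": 0,"dy": 0,"dz": -0.12,"rx": 0,"ry": 0,"rz": 0},
    {"dx": 0,"dy": 0,"dz": -0.12,"rx": 0,"ry": 0,"rz": 0},
    {"dx": 0,"dy": 0,"dz": -0.12,"rx": 0,"ry": 0,"rz": 0},
    {"dx": 0,"dy": 0,"dz": 0,"rx": 0,"ry": 0,"rz": 0},
  ],
)

```text
t: 5.15
tcp_pos: [0.62, 0.0661, 0.2593]
tool_rot: [0.817, 0.577, -0.0, -0.0]
force: [-0.8, 0.4, 0.2]
finger_gap: 0.599
gripper_force: 0.0
```

Run:
```python
from station import sensors,cams
import cv2
s=sensors.sense();print(s['tcp_pos'],s['force'],s['ft_torque'])
im=cams.snapshot('wrist')[:,:,::-1];cv2.imwrite('pics/w2.png',im)
```

```text
[0.61996918 0.0661039  0.25927432] [-0.8134812   0.42191913  0.21407103] [0.00865719 0.00284828 0.00940126]
```

View pics/w2.png

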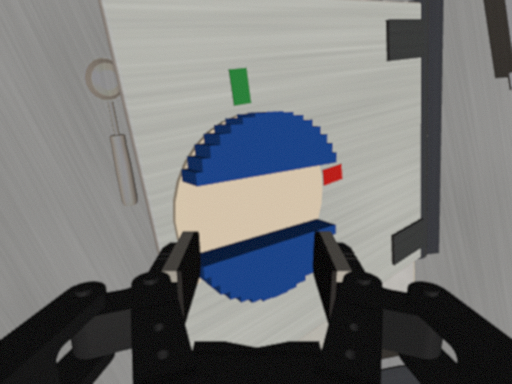

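The tips hang just above the cover, near slot row ~235. I'll project the pad corners numerically against the slot walls.

Run:
```python
from station import sensors
from h import *
from scipy.spatial.transform import Rotation as R
s=sensors.sense();m=P('wrist');C=-np.linalg.solve(m[:,:3],m[:,3]);print('cam',C)
Rt=R.from_quat(s['tool_rot']).as_matrix();p=np.array(s['tcp_pos'])
for dy in(-.033,.033):
  for dx in(-.011,0,.011):
    w=m@np.r_[p+Rt@[dx,dy,-.006],1];print(dx,dy,(w[:2]/w[2]).round(0),end=' ')
print()
yaw=-.2025;x=np.array([np.cos(yaw),np.sin(yaw),0]);y=np.array([-x[1],x[0],0]);z=np.array([0,0,1.])
O=np.array([.6434,.063,0]);H=O+.13*x+.1*z
th=.61
cx=np.cos(th)*x-np.sin(th)*z;cz=np.sin(th)*x+np.cos(th)*z
def on(uv,h):
    d=np.linalg.solve(m[:,:3],np.r_[uv,1.]);t=((H+h*cz-C)@cz)/(d@cz);q=C+t*d-H;return 1000*np.array([q@cx+.195,q@y])
for e in(((198,185),(334,163)),((202,255),(315,223))):
    a,b=on(e[0],.030),on(e[1],.030);print('edge',a.round(1),b.round(1),-np.arctan2(*(b-a)[::-1]).round(3))
print('red',on((332,175),.008),'green',on((240,87),.008),[on(q,.03).round(1) for q in((176,205),(262,111),(250,301))])
q=p-H;print('tcp machine',1000*(q@x)+130,1000*(q@y))
```

```text
cam [0.64405075 0.13147664 0.42240523]
-0.011 -0.033 [190. 253.] 0 -0.033 [189. 233.] 0.011 -0.033 [188. 213.] -0.011 0.033 [319. 253.] 0 0.033 [320. 233.] 0.011 0.033 [321. 213.] 
edge [-43.1  26. ] [53.3 14.5] 0.119
edge [-48.3 -10.7] [ 31.7 -20.6] 0.123
red [73.36111101 -1.70450858] green [ 3.54261173 69.94391513] [array([-56.2,  19.5]), array([ 1.3, 55.7]), array([-24.9, -50.5])]
tcp machine -23.489246328079673 -1.6370323698698988
```

>>> move_arm(
  targets=[
    {"dx": 0.04,"dy": 0.14,"dz": 0,"rx": 0,"ry": 0,"rz": 0},
    {"dx": 0,"dy": 0,"dz": -0.12,"rx": 0,"ry": 0,"rz": 0.0},
    {"dx": 0,"dy": 0,"dz": -0.12,"rx": 0,"ry": 0,"rz": 0},
    {"dx": 0,"dy": 0,"dz": -0.12,"rx": 0,"ry": 0,"rz": 0},
    {"dx": 0,"dy": 0,"dz": -0.12,"rx": 0,"ry": 0,"rz": 0},
    {"dx": 0,"dy": 0,"dz": -0.12,"rx": 0,"ry": 0,"rz": 0},
    {"dx": 0,"dy": 0,"dz": -0.12,"rx": 0,"ry": 0,"rz": 0},
    {"dx": 0,"dy": 0,"dz": -0.12,"rx": 0,"ry": 0,"rz": 0},
    {"dx": 0,"dy": 0,"dz": -0.12,"rx": 0,"ry": 0,"rz": 0},
    {"dx": 0,"dy": 0,"dz": 0,"rx": 0,"ry": 0,"rz": 0},
  ],
)

```text
t: 6.45
tcp_pos: [0.6208, 0.0696, 0.235]
tool_rot: [0.817, 0.577, -0.0, -0.0]
force: [0.2, 0.6, 0.2]
finger_gap: 0.601
gripper_force: 0.0
```

Run:
```python
from station import sensors,cams
import cv2
s=sensors.sense();print(s['tcp_pos'],s['force'],s['ft_torque'])
im=cams.snapshot('wrist')[:,:,::-1];cv2.imwrite('pics/w3.png',im)
```

```text
[0.62083093 0.06957089 0.23498176] [0.15090818 0.60561977 0.24562995] [-0.01172327 -0.02440682  0.02983909]
```

View pics/w3.png

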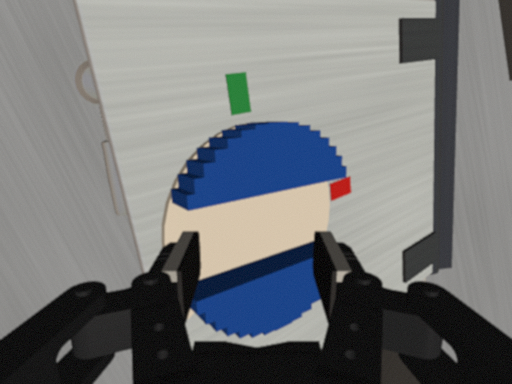

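No contact yet. The left tip sits inside the slot between the blocks. Next I go down and begin following the cover's arc.

>>> move_arm(
  targets=[
    {"dx": 0,"dy": 0,"dz": -0.12,"rx": 0,"ry": 0,"rz": 0},
    {"dx": 0,"dy": 0,"dz": -0.12,"rx": 0,"ry": 0,"rz": 0},
    {"dx": 0,"dy": 0,"dz": -0.12,"rx": 0,"ry": 0,"rz": 0},
    {"dx": 0,"dy": 0,"dz": -0.12,"rx": 0,"ry": 0,"rz": 0},
    {"dx": -0.07,"dy": 0.015,"dz": -0.15,"rx": 0,"ry": 0,"rz": 0},
    {"dx": -0.07,"dy": 0.015,"dz": -0.15,"rx": 0,"ry": 0,"rz": 0},
    {"dx": -0.07,"dy": 0.015,"dz": -0.15,"rx": 0,"ry": 0,"rz": 0},
    {"dx": -0.07,"dy": 0.015,"dz": -0.15,"rx": 0,"ry": 0,"rz": 0},
    {"dx": -0.07,"dy": 0.015,"dz": -0.15,"rx": 0,"ry": 0,"rz": 0},
    {"dx": 0,"dy": 0,"dz": 0,"rx": 0,"ry": 0,"rz": 0},
  ],
)

```text
t: 7.75
tcp_pos: [0.6118, 0.0716, 0.204]
tool_rot: [0.817, 0.577, -0.0, -0.0]
force: [0.8, 0.5, 0.3]
finger_gap: 0.602
gripper_force: 0.3
```

Run:
```python
from station import sensors,cams
import cv2
s=sensors.sense();print(s['tcp_pos'],s['force'],s['ft_torque'])
im=cams.snapshot('wrist')[:,:,::-1];cv2.imwrite('pics/w4.png',im)
```

```text
[0.61184767 0.07155037 0.20395084] [0.78877801 0.51396312 0.29099984] [ 0.00904721  0.02530056 -0.05111289]
```

View pics/w4.png

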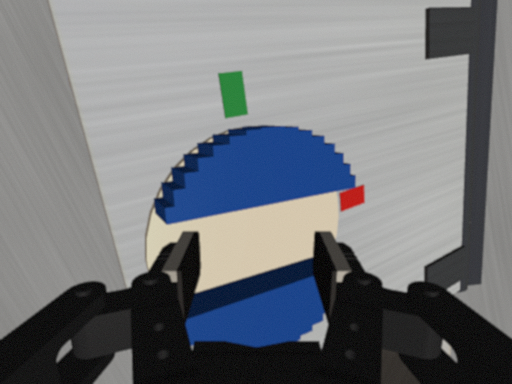

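The slot hardly grows between pictures, so either the cover is already moving or it's farther away than I computed. I'll check the cover angle in the scene view.

Run:
```python
from station import sensors,cams
import cv2,numpy as np
from h import *
m=cams.camera_model('wrist');print(m['fx'],m['cx'],m['cy'],np.round(m['extrinsics'],3).tolist())
im=cams.snapshot('scene')[:,:,::-1]
cv2.imwrite('pics/s2.png',cv2.resize(im[60:280,135:375],None,fx=2.5,fy=2.5,interpolation=cv2.INTER_CUBIC))
```

```text
337.47874120647623 256.29519468135936 186.25270985897055 [[0.943, -0.333, -0.001, -0.554], [-0.32, -0.907, 0.276, 0.226], [-0.092, -0.26, -0.961, 0.447], [0.0, 0.0, 0.0, 1.0]]
```

View pics/s2.png

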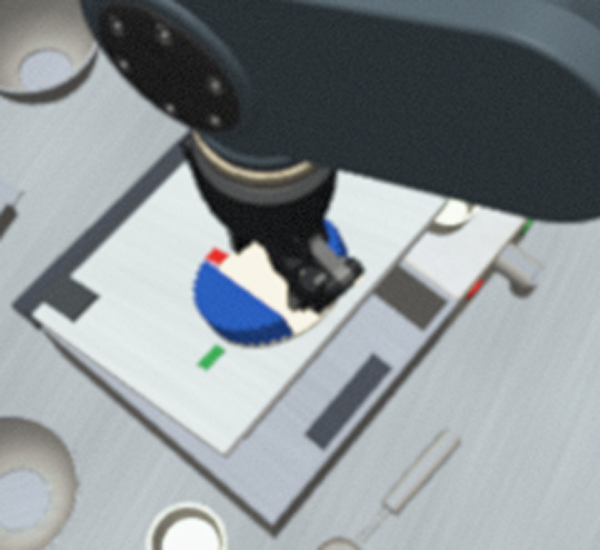

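The cover is moving: its free corner went from about (217,232) to (226,242), with the tips in the slot. Continuing down along the arc.

>>> move_arm(
  targets=[
    {"dx": -0.1,"dy": 0.02,"dz": -0.24,"rx": 0,"ry": 0,"rz": 0},
    {"dx": -0.1,"dy": 0.02,"dz": -0.24,"rx": 0,"ry": 0,"rz": 0},
    {"dx": -0.1,"dy": 0.02,"dz": -0.24,"rx": 0,"ry": 0,"rz": 0},
    {"dx": -0.1,"dy": 0.02,"dz": -0.24,"rx": 0,"ry": 0,"rz": 0},
    {"dx": -0.1,"dy": 0.02,"dz": -0.24,"rx": 0,"ry": 0,"rz": 0},
    {"dx": -0.1,"dy": 0.02,"dz": -0.24,"rx": 0,"ry": 0,"rz": 0},
    {"dx": -0.1,"dy": 0.02,"dz": -0.24,"rx": 0,"ry": 0,"rz": 0},
    {"dx": -0.1,"dy": 0.02,"dz": -0.24,"rx": 0,"ry": 0,"rz": 0},
    {"dx": -0.1,"dy": 0.02,"dz": -0.24,"rx": 0,"ry": 0,"rz": 0},
    {"dx": 0,"dy": 0,"dz": 0,"rx": 0,"ry": 0,"rz": 0},
  ],
)

```text
t: 9.1
tcp_pos: [0.5897, 0.076, 0.1499]
tool_rot: [0.817, 0.577, 0.0, -0.0]
force: [0.2, 0.0, 2.6]
finger_gap: 0.599
gripper_force: 0.9
```

Run:
```python
from station import sensors,cams
import cv2
s=sensors.sense();print(s['tcp_pos'],s['force'],s['ft_torque'])
w=cams.snapshot('wrist')[:,:,::-1];im=cams.snapshot('scene')[:,:,::-1]
cv2.imwrite('pics/s3.png',cv2.hconcat([cv2.resize(w,(400,300)),cv2.resize(im[90:279,135:387],(400,300))]))
```

```text
[0.5897264  0.07603399 0.14988389] [0.19503871 0.02886008 2.59504831] [0.1149997  0.05719603 0.03792079]
```

View pics/s3.png

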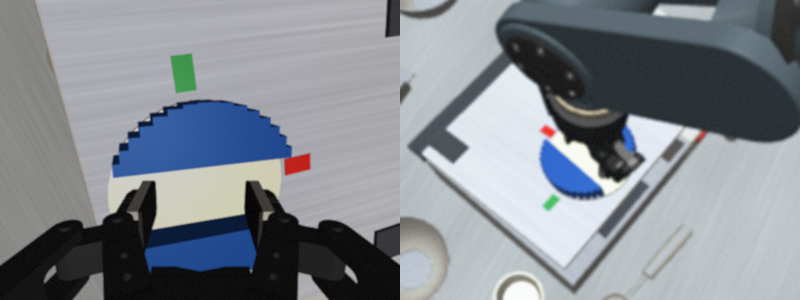

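The cover is nearly down and both tips are in the slot, at 2.6 N. Pressing on.

>>> move_arm(
  targets=[
    {"dx": -0.05,"dy": 0.01,"dz": -0.2,"rx": 0,"ry": 0,"rz": 0},
    {"dx": -0.05,"dy": 0.01,"dz": -0.2,"rx": 0,"ry": 0,"rz": 0},
    {"dx": -0.05,"dy": 0.01,"dz": -0.2,"rx": 0,"ry": 0,"rz": 0},
    {"dx": -0.05,"dy": 0.01,"dz": -0.2,"rx": 0,"ry": 0,"rz": 0},
    {"dx": -0.05,"dy": 0.01,"dz": -0.2,"rx": 0,"ry": 0,"rz": 0},
    {"dx": -0.05,"dy": 0,"dz": -0.2,"rx": 0,"ry": 0,"rz": 0},
    {"dx": -0.05,"dy": 0,"dz": -0.12,"rx": 0,"ry": 0,"rz": 0},
    {"dx": -0.03,"dy": 0,"dz": -0.08,"rx": 0,"ry": 0,"rz": 0},
    {"dx": 0,"dy": 0,"dz": 0,"rx": 0,"ry": 0,"rz": 0},
    {"dx": 0,"dy": 0,"dz": 0,"rx": 0,"ry": 0,"rz": 0},
  ],
)

```text
t: 10.45
tcp_pos: [0.5813, 0.0774, 0.116]
tool_rot: [0.817, 0.577, 0.001, 0.0]
force: [2.2, 1.8, 3.8]
finger_gap: 0.594
gripper_force: 2.3
```

>>> move_arm(
  targets=[
    {"dx": 0,"dy": 0,"dz": -0.08,"rx": 0,"ry": 0,"rz": 0},
    {"dx": 0,"dy": 0,"dz": -0.08,"rx": 0,"ry": 0,"rz": 0},
    {"dx": 0,"dy": 0,"dz": -0.08,"rx": 0,"ry": 0,"rz": 0},
    {"dx": 0,"dy": 0,"dz": -0.04,"rx": 0,"ry": 0,"rz": 0},
    {"dx": 0,"dy": 0,"dz": -0.04,"rx": 0,"ry": 0,"rz": 0},
    {"dx": 0,"dy": 0,"dz": -0.04,"rx": 0,"ry": 0,"rz": 0},
    {"dx": 0,"dy": 0,"dz": 0,"rx": 0,"ry": 0,"rz": 0},
    {"dx": 0,"dy": 0,"dz": 0,"rx": 0,"ry": 0,"rz": 0},
    {"dx": 0,"dy": 0,"dz": 0,"rx": 0,"ry": 0,"rz": 0},
    {"dx": 0,"dy": 0,"dz": 0,"rx": 0,"ry": 0,"rz": 0},
  ],
)

```text
t: 11.7
tcp_pos: [0.5799, 0.0776, 0.1067]
tool_rot: [0.817, 0.577, -0.0, -0.001]
force: [-0.4, 2.1, 4.5]
finger_gap: 0.597
gripper_force: 2.7
```

```bash
cat > c.py <<'E'
from station import sensors,cams
from h import *
s=sensors.sense();print(s['t'],np.round(s['tcp_pos'],4),np.round(s['force'],1),np.round(s['ft_torque'],2),'J6',s['q'][5])
m=P('wrist');C=-np.linalg.solve(m[:,:3],m[:,3])
im=cams.snapshot('wrist').astype(int);R,G,B=im[...,0],im[...,1],im[...,2]
cv2.imwrite('pics/w_%d.png'%(100*s['t']),im[:,:,::-1])
yaw=-.2025;x=np.array([np.cos(yaw),np.sin(yaw)]);y=np.array([-x[1],x[0]]);O=np.array([.6437,.065])
def mp(uv,z):
    q=ray(m,uv,z)-O;return np.round(1000*np.array([q@x,q@y]),1)
for nm,k,z in(('red',(R>G+60)&(R>B+60),.108),('green',(G>R+40)&(G>B+20),.108)):
    n,l,st,c=cv2.connectedComponentsWithStats(k.astype('uint8'))
    if n>1:
        i=1+st[1:,4].argmax();print(nm,st[i].tolist(),mp(c[i],z))
k=((B>R+50)&(B>G+30)).astype('uint8')
cs=[c for c in cv2.findContours(k,0,2)[0] if cv2.contourArea(c)>300]
for c in cs:
    a=cv2.approxPolyDP(c,4,True)[:,0]
    i=max(range(len(a)),key=lambda i:np.linalg.norm(a[i]-a[i-1]));p,q=mp(a[i-1],.13),mp(a[i],.13);d=q-p
    print('blue',cv2.boundingRect(c),'edge',a[i-1],a[i],p,q,'cw',round(float(np.degrees(-np.arctan2(d[1],d[0]))%180),1))
E
python3 c.py
```

```text
11.7 [0.5799 0.0776 0.1067] [-0.4  2.1  4.5] [ 0.54  0.2  -0.09] J6 0.28182502492869693
red [384, 208, 41, 29, 955] [11.6 -6.8]
green [221, 65, 35, 53, 1424] [-63.1  68.8]
blue (185, 305, 144, 44) edge [322 306] [201 314] [-37.  -34.7] [-95.3 -31.2] cw 3.4
blue (134, 130, 252, 97) edge [136 226] [384 211] [-115.7   17.8] [-6.   9.8] cw 4.2[ WARN:0@0.199] global loadsave.cpp:1063 imwrite_ Unsupported depth image for selected encoder is fallbacked to CV_8U.
```

>>> move_arm(
  targets=[
    {"dx": 0,"dy": 0,"dz": -0.04,"rx": 0,"ry": 0,"rz": 0},
    {"dx": 0,"dy": 0,"dz": -0.04,"rx": 0,"ry": 0,"rz": 0},
    {"dx": 0,"dy": 0,"dz": -0.04,"rx": 0,"ry": 0,"rz": 0},
    {"dx": 0,"dy": 0,"dz": -0.04,"rx": 0,"ry": 0,"rz": 0},
    {"dx": 0,"dy": 0,"dz": -0.04,"rx": 0,"ry": 0,"rz": 0},
    {"dx": 0,"dy": 0,"dz": 0,"rx": 0,"ry": 0,"rz": 0},
    {"dx": 0,"dy": 0,"dz": 0,"rx": 0,"ry": 0,"rz": 0},
    {"dx": 0,"dy": 0,"dz": 0,"rx": 0,"ry": 0,"rz": 0},
    {"dx": 0,"dy": 0,"dz": 0,"rx": 0,"ry": 0,"rz": 0},
    {"dx": 0,"dy": 0,"dz": 0,"rx": 0,"ry": 0,"rz": 0},
  ],
)

```text
t: 13.0
tcp_pos: [0.5793, 0.0777, 0.1016]
tool_rot: [0.817, 0.577, -0.001, -0.001]
force: [-0.7, 2.1, 5.9]
finger_gap: 0.602
gripper_force: 2.8
```

>>> move_arm(
  targets=[
    {"dx": 0,"dy": 0,"dz": -0.04,"rx": 0,"ry": 0,"rz": 0},
    {"dx": 0,"dy": 0,"dz": -0.04,"rx": 0,"ry": 0,"rz": 0},
    {"dx": 0,"dy": 0,"dz": -0.04,"rx": 0,"ry": 0,"rz": 0},
    {"dx": 0,"dy": 0,"dz": -0.04,"rx": 0,"ry": 0,"rz": 0},
    {"dx": 0,"dy": 0,"dz": 0,"rx": 0,"ry": 0,"rz": 0},
    {"dx": 0,"dy": 0,"dz": 0,"rx": 0,"ry": 0,"rz": 0},
    {"dx": 0,"dy": 0,"dz": 0,"rx": 0,"ry": 0,"rz": 0},
    {"dx": 0,"dy": 0,"dz": 0,"rx": 0,"ry": 0,"rz": 0},
    {"dx": 0,"dy": 0,"dz": 0,"rx": 0,"ry": 0,"rz": 0},
    {"dx": 0,"dy": 0,"dz": 0,"rx": 0,"ry": 0,"rz": 0},
  ],
)

```text
t: 14.25
tcp_pos: [0.5789, 0.0778, 0.0975]
tool_rot: [0.817, 0.577, -0.001, -0.001]
force: [-1.1, 2.5, 5.3]
finger_gap: 0.601
gripper_force: 2.9
```

```bash
python3 c.py 2>/dev/null
```

```text
14.25 [0.5789 0.0778 0.0975] [-1.1  2.5  5.3] [ 0.57  0.36 -0.05] J6 0.2818625397672751
red [387, 211, 44, 29, 1015] [ 9.  -4.5]
green [221, 65, 35, 53, 1450] [-63.5  68.8]
blue (185, 309, 144, 40) edge [322 309] [189 316] [-39.2 -29.5] [-99.1 -25.1] cw 4.2
blue (132, 130, 256, 97) edge [134 226] [379 215] [-113.5   21.1] [-12.2  12.2] cw 5.0
```

>>> move_arm(
  targets=[
    {"dx": 0,"dy": 0,"dz": -0.06,"rx": 0,"ry": 0,"rz": 0},
    {"dx": 0,"dy": 0,"dz": -0.06,"rx": 0,"ry": 0,"rz": 0},
    {"dx": 0,"dy": 0,"dz": -0.06,"rx": 0,"ry": 0,"rz": 0},
    {"dx": 0,"dy": 0,"dz": -0.04,"rx": 0,"ry": 0,"rz": 0},
    {"dx": 0,"dy": 0,"dz": 0,"rx": 0,"ry": 0,"rz": 0},
    {"dx": 0,"dy": 0,"dz": 0,"rx": 0,"ry": 0,"rz": 0},
    {"dx": 0,"dy": 0,"dz": 0,"rx": 0,"ry": 0,"rz": 0},
    {"dx": 0,"dy": 0,"dz": 0,"rx": 0,"ry": 0,"rz": 0},
    {"dx": 0,"dy": 0,"dz": 0,"rx": 0,"ry": 0,"rz": 0},
    {"dx": 0,"dy": 0,"dz": 0,"rx": 0,"ry": 0,"rz": 0},
  ],
)

```text
t: 15.55
tcp_pos: [0.5785, 0.0778, 0.0919]
tool_rot: [0.817, 0.577, -0.001, -0.001]
force: [-2.2, 2.8, 5.8]
finger_gap: 0.602
gripper_force: 2.9
```

```bash
python3 c.py 2>/dev/null
```

```text
15.55 [0.5785 0.0778 0.0919] [-2.2  2.8  5.8] [ 0.53  0.47 -0.04] J6 0.2818404902264252
red [389, 213, 45, 30, 1074] [ 7.5 -3.1]
green [221, 65, 35, 53, 1462] [-63.6  68.8]
blue (185, 310, 144, 39) edge [318 310] [252 311] [-42.1 -25.6] [-70.3 -22.3] cw 6.7
blue (131, 131, 257, 96) edge [133 226] [386 216] [-111.8   23.1] [-11.8  13.8] cw 5.3
```

>>> move_arm(
  targets=[
    {"dx": 0,"dy": 0,"dz": -0.04,"rx": 0,"ry": 0,"rz": 0},
    {"dx": 0,"dy": 0,"dz": -0.04,"rx": 0,"ry": 0,"rz": 0},
    {"dx": 0,"dy": 0,"dz": -0.04,"rx": 0,"ry": 0,"rz": 0},
    {"dx": 0,"dy": 0,"dz": -0.04,"rx": 0,"ry": 0,"rz": 0},
    {"dx": 0,"dy": 0,"dz": 0,"rx": 0,"ry": 0,"rz": 0},
    {"dx": 0,"dy": 0,"dz": 0,"rx": 0,"ry": 0,"rz": 0},
    {"dx": 0,"dy": 0,"dz": 0,"rx": 0,"ry": 0,"rz": 0},
    {"dx": 0,"dy": 0,"dz": 0,"rx": 0,"ry": 0,"rz": 0},
    {"dx": 0,"dy": 0,"dz": 0,"rx": 0,"ry": 0,"rz": 0},
    {"dx": 0,"dy": 0,"dz": 0,"rx": 0,"ry": 0,"rz": 0},
  ],
)

```text
t: 16.85
tcp_pos: [0.5784, 0.0778, 0.0887]
tool_rot: [0.816, 0.577, -0.001, -0.001]
force: [-4.1, 2.7, 10.2]
finger_gap: 0.602
gripper_force: 5.2
```

```bash
python3 c.py 2>/dev/null
```

```text
16.85 [0.5784 0.0778 0.0887] [-4.1  2.7 10.2] [0.36 0.37 0.01] J6 0.2815859933045898
red [390, 214, 45, 30, 1094] [ 6.5 -2.2]
green [220, 65, 36, 53, 1468] [-63.6  68.8]
blue (185, 311, 144, 38) edge [323 312] [189 316] [-40.4 -24.5] [-96.6 -18.9] cw 5.7
blue (130, 131, 258, 95) edge [132 225] [382 218] [-110.7   24.7] [-14.5  14.6] cw 6.0
```

The force jump to 10 N shows the hard stop, and the tool is centred on the dial. I'll press slightly more and start turning clockwise.

>>> move_arm(
  targets=[
    {"dx": 0,"dy": 0,"dz": -0.03,"rx": 0,"ry": 0,"rz": 0},
    {"dx": 0,"dy": 0,"dz": -0.02,"rx": 0,"ry": 0,"rz": 0},
    {"dx": 0,"dy": 0,"dz": 0,"rx": 0,"ry": 0,"rz": -0.1},
    {"dx": 0,"dy": 0,"dz": 0,"rx": 0,"ry": 0,"rz": -0.12},
    {"dx": 0,"dy": 0,"dz": 0,"rx": 0,"ry": 0,"rz": -0.12},
    {"dx": 0,"dy": 0,"dz": 0,"rx": 0,"ry": 0,"rz": -0.12},
    {"dx": 0,"dy": 0,"dz": 0,"rx": 0,"ry": 0,"rz": -0.12},
    {"dx": 0,"dy": 0,"dz": 0,"rx": 0,"ry": 0,"rz": -0.12},
    {"dx": 0,"dy": 0,"dz": 0,"rx": 0,"ry": 0,"rz": -0.12},
    {"dx": 0,"dy": 0,"dz": 0,"rx": 0,"ry": 0,"rz": 0},
  ],
)

```text
t: 18.15
tcp_pos: [0.579, 0.0783, 0.0886]
tool_rot: [0.921, 0.39, -0.001, -0.001]
force: [-3.9, 4.8, 16.8]
finger_gap: 0.605
gripper_force: 8.1
```

```bash
python3 c.py 2>/dev/null
```

```text
18.15 [0.579  0.0783 0.0886] [-3.9  4.8 16.8] [ 0.66  0.71 -0.08] J6 0.7116044235033947
red [371, 146, 53, 46, 1266] [ 6.4 -2.2]
green [146, 89, 50, 55, 1371] [-63.7  68.7]
blue (185, 311, 144, 38) edge [322 312] [235 311] [-52.5 -31.9] [-83. -12.] cw 33.1
blue (130, 131, 258, 95) edge [132 225] [385 218] [-95.4  41.8] [-11.3  -8.1] cw 30.7
```

The dial turns with the tool (about 31°) and the cover stays down. Continuing.

>>> move_arm(
  targets=[
    {"dx": 0,"dy": 0,"dz": 0,"rx": 0,"ry": 0,"rz": -0.14},
    {"dx": 0,"dy": 0,"dz": 0,"rx": 0,"ry": 0,"rz": -0.14},
    {"dx": 0,"dy": 0,"dz": 0,"rx": 0,"ry": 0,"rz": -0.14},
    {"dx": 0,"dy": 0,"dz": 0,"rx": 0,"ry": 0,"rz": -0.14},
    {"dx": 0,"dy": 0,"dz": 0,"rx": 0,"ry": 0,"rz": -0.14},
    {"dx": 0,"dy": 0,"dz": 0,"rx": 0,"ry": 0,"rz": -0.14},
    {"dx": 0,"dy": 0,"dz": 0,"rx": 0,"ry": 0,"rz": -0.14},
    {"dx": 0,"dy": 0,"dz": 0,"rx": 0,"ry": 0,"rz": -0.14},
    {"dx": 0,"dy": 0,"dz": 0,"rx": 0,"ry": 0,"rz": -0.14},
    {"dx": 0,"dy": 0,"dz": 0,"rx": 0,"ry": 0,"rz": 0},
  ],
)

```text
t: 19.45
tcp_pos: [0.5801, 0.0787, 0.0886]
tool_rot: [0.998, 0.07, 0.0, -0.001]
force: [-2.3, 5.4, 14.4]
finger_gap: 0.598
gripper_force: 7.3
```

```bash
python3 c.py 2>/dev/null
```

```text
19.45 [0.5801 0.0787 0.0886] [-2.3  5.4 14.4] [ 0.82  0.42 -0.03] J6 1.3713858167763726
red [297, 73, 45, 56, 1477] [ 6.3 -2. ]
green [88, 179, 49, 37, 1097] [-63.9  68.9]
blue (185, 292, 144, 57) edge [317 292] [196 295] [-65.4 -26.9] [-83.6  19.6] cw 68.6
blue (130, 130, 258, 96) edge [132 225] [385 218] [-62.2  52. ] [-26.4 -39. ] cw 68.5
```

>>> move_arm(
  targets=[
    {"dx": 0,"dy": 0,"dz": 0,"rx": 0,"ry": 0,"rz": -0.1},
    {"dx": 0,"dy": 0,"dz": 0,"rx": 0,"ry": 0,"rz": -0.1},
    {"dx": 0,"dy": 0,"dz": 0,"rx": 0,"ry": 0,"rz": -0.1},
    {"dx": 0,"dy": 0,"dz": 0,"rx": 0,"ry": 0,"rz": -0.1},
    {"dx": 0,"dy": 0,"dz": 0,"rx": 0,"ry": 0,"rz": -0.1},
    {"dx": 0,"dy": 0,"dz": 0,"rx": 0,"ry": 0,"rz": -0.1},
    {"dx": 0,"dy": 0,"dz": 0,"rx": 0,"ry": 0,"rz": -0.05},
    {"dx": 0,"dy": 0,"dz": 0,"rx": 0,"ry": 0,"rz": -0.05},
    {"dx": 0,"dy": 0,"dz": 0,"rx": 0,"ry": 0,"rz": 0},
    {"dx": 0,"dy": 0,"dz": 0,"rx": 0,"ry": 0,"rz": 0},
  ],
)

```text
t: 20.75
tcp_pos: [0.5808, 0.0785, 0.0887]
tool_rot: [0.994, -0.113, 0.001, -0.001]
force: [-1.7, 5.6, 13.1]
finger_gap: 0.603
gripper_force: 6.8
```

```bash
python3 c.py 2>/dev/null
```

```text
20.75 [0.5808 0.0785 0.0887] [-1.7  5.6 13.1] [ 0.79  0.3  -0.08] J6 1.737521476522545
red [243, 64, 30, 52, 1519] [ 6.3 -2. ]
green [87, 238, 46, 23, 972] [-63.9  68.8]
blue (185, 292, 144, 57) edge [317 292] [197 295] [-74.4 -24.7] [-74.8  24.8] cw 89.5
blue (130, 130, 258, 96) edge [132 225] [386 218] [-43.2  47.9] [-42.4 -50.4] cw 89.5
```

>>> move_arm(
  targets=[
    {"dx": 0,"dy": 0,"dz": 0,"rx": 0,"ry": 0,"rz": -0.06},
    {"dx": 0,"dy": 0,"dz": 0,"rx": 0,"ry": 0,"rz": -0.06},
    {"dx": 0,"dy": 0,"dz": 0,"rx": 0,"ry": 0,"rz": -0.06},
    {"dx": 0,"dy": 0,"dz": 0,"rx": 0,"ry": 0,"rz": -0.06},
    {"dx": 0,"dy": 0,"dz": 0,"rx": 0,"ry": 0,"rz": 0},
    {"dx": 0,"dy": 0,"dz": 0,"rx": 0,"ry": 0,"rz": 0},
    {"dx": 0,"dy": 0,"dz": 0,"rx": 0,"ry": 0,"rz": 0},
    {"dx": 0,"dy": 0,"dz": 0,"rx": 0,"ry": 0,"rz": 0},
    {"dx": 0,"dy": 0,"dz": 0,"rx": 0,"ry": 0,"rz": 0},
    {"dx": 0,"dy": 0,"dz": 0,"rx": 0,"ry": 0,"rz": 0},
  ],
)

```text
t: 22.05
tcp_pos: [0.5824, 0.0771, 0.0887]
tool_rot: [0.985, -0.174, 0.003, -0.0]
force: [0.3, 2.3, 10.7]
finger_gap: 0.599
gripper_force: 5.7
```

```bash
python3 c.py 2>/dev/null
```

```text
22.05 [0.5824 0.0771 0.0887] [ 0.3  2.3 10.7] [ 0.26 -0.11  0.03] J6 1.862958923886816
red [217, 69, 36, 54, 1484] [ 6.2 -1.9]
green [89, 256, 46, 27, 920] [-64.   68.8]
blue (186, 290, 143, 59) edge [313 290] [193 305] [-74.5 -22.7] [-74.3  27.6] cw 90.2
blue (124, 134, 255, 109) edge [132 242] [378 209] [-42.7  45.7] [-43.  -50.8] cw 90.2
```

The dial held at 90° while the tool went on to 98°, so it is at its stop. Lifting straight up.

>>> move_arm(
  targets=[
    {"dx": 0,"dy": 0,"dz": 0.1,"rx": 0,"ry": 0,"rz": 0},
    {"dx": 0,"dy": 0,"dz": 0.2,"rx": 0,"ry": 0,"rz": 0},
    {"dx": 0,"dy": 0,"dz": 0.4,"rx": 0,"ry": 0,"rz": 0},
    {"dx": 0,"dy": 0,"dz": 0.8,"rx": 0,"ry": 0,"rz": 0},
    {"dx": 0,"dy": 0,"dz": 0.8,"rx": 0,"ry": 0,"rz": 0},
    {"dx": 0,"dy": 0,"dz": 0.8,"rx": 0,"ry": 0,"rz": 0},
    {"dx": 0,"dy": 0,"dz": 0.8,"rx": 0,"ry": 0,"rz": 0},
    {"dx": 0,"dy": 0,"dz": 0.8,"rx": 0,"ry": 0,"rz": 0},
    {"dx": 0,"dy": 0,"dz": 0.8,"rx": 0,"ry": 0,"rz": 0},
    {"dx": 0,"dy": 0,"dz": 0,"rx": 0,"ry": 0,"rz": 0},
  ],
)

```text
t: 23.35
tcp_pos: [0.5801, 0.077, 0.2252]
tool_rot: [0.985, -0.175, 0.0, 0.0]
force: [0.1, 1.4, -0.3]
finger_gap: 0.595
gripper_force: 0.0
```

```bash
python3 c.py 2>/dev/null
```

```text
23.35 [0.5801 0.077  0.2252] [ 0.1  1.4 -0.3] [0.01 0.02 0.02] J6 1.8631392190379636
red [235, 77, 18, 28, 398] [ 6.4 -1.7]
green [163, 180, 24, 16, 293] [-64.8  70.1]
blue (200, 196, 123, 53) edge [317 196] [214 210] [-83.  -47.8] [-82.6  36.1] cw 90.3
blue (188, 110, 129, 55) edge [190 164] [316 146] [-42.4  47.8] [-42.7 -51. ] cw 90.2
```

```bash
python3 -c "
from station import order
print(order.sign_off())"
```

```text
the job is handed in; nothing more can be done
None
```

The cover is pressed shut and the blue fastener is turned to its locked stop (about 90° by the wrist camera). With the fingers lifted clear the cover stayed down, and I handed the job in at about 23 s; the sign-off returned no verdict.

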